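# Stand the carving tools up in the tilting caddy

## Task

The tool caddy's hinged two-well holder has been left half tipped up. Lower it until it lies flat, slide the chisel and the gouge blade first out of their grooves well into it (one in each well), then gently swing the holder fully upright by its lever, so that both tools stand in it with their handles up. Leave the mallet, the rasp and the wood offcut beside the caddy where they are.

Things in the scene. Friction and masses are not known exactly. Their poses are not given: they have to be found in the camera images.
- caddy: fixed wooden caddy, 130 mm wide. Origin on the bench under the hinge; +x along the caddy to its loading end (board x -60 to 335 mm), z up. From x = 118 to 335 mm a deck 30 mm above the bench has two grooves along x at y = +24 and -24 mm, 34 mm wide, with fences whose tops are 40 mm above the bench. A tool lies in each; they lead straight into the wells of the holder when it lies flat
- holder (a joint): hinged wooden holder's angle: 0 flat, mouth to the grooves; 1.571 upright, mouth up; stop at either end; stiff, stays where left; turns about caddy -y. Box 100 deep, 106 wide, 52 mm thick, two square wells 42 wide, 94 mm deep, outer walls 5 mm. Flat: caddy x 0 to 100, 22 to 74 mm above the bench; upright: x -52 to 0, 22 to 122 mm above it
- hinge (a point): point on the hinge axis at the caddy's centre line, 22 mm above the bench; the axis runs along caddy y; axes as the caddy's
- lever_bar (a point): middle of the lever's cross bar: round steel, 14 mm thick, 80 mm long along caddy y, on a 12 mm stem fixed to the holder. In the holder's axes (x up the wells, z up when flat) 20 mm in x and 130 mm in z from the hinge. Flat: straight up, 152 mm above the bench; upright: it points away from the grooves (caddy -x), 42 mm above the bench
- well_1 (a point): centre of the inner floor of one well (at caddy y = +25.5 mm); x runs up the well to its mouth, 94 mm away; y across, z through the holder's thickness; turns with the holder
- well_2 (a point): the same for the other well (at caddy y = -25.5 mm)
- chisel: carving tool lying in one of the caddy's grooves: octagonal wooden handle 28 mm across, 95 mm long, and steel blade 70 mm long (165 mm in all, about 140 g); flat blade 20 mm wide and 4 mm thick. Origin on its long axis where blade meets handle, 14 mm above the deck when lying; +x along the axis to the handle's butt
- gouge: carving tool lying in one of the caddy's grooves: octagonal wooden handle 28 mm across, 95 mm long, and steel blade 70 mm long (165 mm in all, about 140 g); hollow (trough-shaped) blade 16 mm wide. Origin on its long axis where blade meets handle, 14 mm above the deck when lying; +x along the axis to the handle's butt
- chisel_tip (a point): cutting end of the chisel, on its axis 70 mm from its origin
- gouge_tip (a point): cutting end of the gouge, on its axis 70 mm from its origin
- chisel_butt (a point): end of the chisel's handle, on its axis 95 mm from its origin
- gouge_butt (a point): end of the gouge's handle, on its axis 95 mm from its origin
- mallet: round wooden mallet standing on its head, 190 mm high, 68 mm across; origin under it; not to be disturbed
- offcut: block of pale wood, 110 x 45 x 30 mm; origin under its middle; not to be disturbed
- rasp: rasp lying flat, 220 mm long, 24 mm high; a bystander, it does not belong in the caddy; not to be disturbed
Things that resemble listed ones, but are neither listed nor needed, are in the scene too. What is shaped like the gouge but pink or purple is not meant.

How it is judged:
By the outcome, as a careful person would: the job done as asked, in the order asked, and still so for the second after the job is handed in, with the robot touching nothing.
It also fails if it takes over 69 s, if anything falls off the work surface, if the arm or the gripper's body presses on something with over 40 N, if the wrist force passes 120 N, or if a joint passes its speed limit or range.

## Robot

A 6-joint arm with a two-finger parallel gripper is mounted at the origin on the work surface. World frame = base frame: x ahead of the robot, y to its left, z up, the work surface at z = 0. Lengths are in mm, angles in rad, forces in N, time in s.
With the tool pointing down it reaches from about 275 to 1000 mm from the base axis. Payload 8.4 kg.
Tool frame: the origin (TCP) lies midway between the tips of the shut fingers; the grasp point (between the pads) lies 19 mm behind it; z points along the fingers, y is the direction in which the jaws open and shut (so a half turn about z gives the same grasp; the last joint's range is limited). The gripper opens to 85 mm and grips with 20 to 120 N. Pads are 22 mm wide; open, the fingers measure 114 mm over their backs; the gripper's body (76 mm by 85 mm) begins 54 mm behind the grasp point. The pads swing forward as they close: fully open they stand 13 mm farther back than shut.
Start: joints at [-1.348, 0.353, 1.633, -0, 1.155, -0.002], TCP at [139.318, -609.277, 231.281] pointing down, gripper open.
Joint ranges: [-2.63, 2.63], [-0.92, 2.1], [0.06, 2.66], [-1.3, 4.44], [0, 2.69], [-3.02, 3.02]. Speed limits (rad/s): [2.22, 2.22, 2.79, 3.14, 3.14, 3.14].

## Interface

Orientations are given as a unit quaternion [w, x, y, z].
In Python, from workcell import readout, imaging, job_done, spotter gives the robot as it stands. The module is installed in compiled form; this text tells all that it offers.
- The arm moves only by the tool move_arm, never from a script. Its argument "plan" is a list of rows, each a list of 6 numbers: the shift along the tool's x, y, z in cm, then the turn, a rotation vector about the tool's x, y, z in degrees. In form: [[tx, ty, tz, wx, wy, wz], ...]. A call has 1 to 12 rows; each row shifts and turns the commanded pose from where the row before left it, along the tool's axes as they then stand; what a row does not reach is not made up. A row lasts 1/8 s, in which the tool goes at most 62.5 mm and 10.7 degrees, less where a joint would pass 70% of its speed; a pose out of reach is approached as far as the arm can. A call is refused whole if a number of a shift passes 6.25 or a number of a turn 10.7, either way. A call with a gripper value outside its range is refused whole. "hand" is the finger opening in cm, from 0 to 8.54, set as the call begins (left out, the last holds). The fingers move at their own pace and stop on an object; "grip_force" is the grip in N (left out, the last holds). Time passes only in rows, so rows that do not move let the fingers close. It gives the time, the measured TCP pose, the force and the opening at its end, in the units of the state.
- readout.observe(): the state, without advancing time (a new reading comes with each control period).
- imaging.read_camera(name): name is "scene" or "top"; returns a dict with "image" (480x640x3 uint8, blue, green, red), "depth" (480x640 float32, mm along the optical axis (not along the pixel's ray), 0 where there is no reading), "camera_matrix" (3x3 intrinsics, pixels), "k1" (the pictures are not rectified: a ray, as slopes to the right and down, at radius r is drawn at 1 + k1 r^2 times it, then the intrinsics apply), "R" (3x3) and "t" (3): a world point X has camera coordinates R X + t. Camera axes: x right, y down, z forward; pixel columns grow to the right and rows downward; lengths in mm; the calibration is good to about 2 mm. A picture is of the moment at which its call begins.
- job_done(): hands the job in, once; it reports no verdict.
Trained networks look in the newest picture that a camera, given by its name, has taken for a name from the list of things; names that differ only in an ending like _2 or _b are one class to them, and where a whole thing is asked for, a point or a joint stands for the part that bears it (a point fixed in the world has none). Each returns a list of dicts, best first, with "score" (0 to 1); they miss things now and then, are a little off and sometimes report something else, mostly with a low value. They report only what shows in the picture. A call takes as long as a camera call. They do not tell look-alikes from the thing itself.
- spotter.find_in(camera, thing): "centre" ([x, y, z] in mm, in world coordinates, good to about 4 mm: the middle of the surface that is visible of it).
- spotter.silhouettes(camera, thing): "pixels" (480x640 bool, what is visible of it).
- spotter.tip_of(camera, thing): "centre" ([x, y, z] in mm, in world coordinates, good to about 4 mm: a listed point, or the origin of a listed thing).
The state is a dict: "time_s": time; "qpos": joint angles; "joint_velocities": joint speeds; "joint_efforts": joint torques, N m; "eef_pos": TCP position; "ee_rot": TCP orientation; "force": force on the tool from outside, world axes, zero at the start; "moment": the same for the moment, N m; "opening": finger opening in mm.
Only numpy, scipy, OpenCV 4.12 (cv2) and the standard library are available. Lean on these libraries where they do the work, as an engineer would, in place of code of your own. Each camera call takes 0.05 s, during which the arm holds its last target. There are 200 camera calls.

## Working session

There is one attempt and no reset: what is moved stays moved. The work goes in short steps, Python scripts to look and compute and a tool call to move; the robot and the scene stay as the last step left them, time stands still between calls to the robot, and variables do not carry over. Pictures are saved under pics/ and viewed, about 8 in all and at most 12, crops included, and the job is handed in when it is done.

Besides the shell and the picture viewer there is one more tool, called after ">>>" as name(argument=value, ...) on one line, values as JSON. move_arm: Moves the arm, as the interface text tells. Its arguments: {"type":"object","properties":{"plan":{"type":"array","items":{"type":"array","items":{"type":"number"}}},"hand":{"type":"number"},"grip_force":{"type":"number"}},"required":["plan"]}

```bash
mkdir -p pics; cat > h.py <<'E'
import numpy as np, cv2
from scipy.spatial.transform import Rotation as Ro
from workcell import readout, imaging, job_done, spotter
np.set_printoptions(precision=1,suppress=True)
def world(c,u,v,d):
    K=np.array(c["camera_matrix"]); 
    xd=(u-K[0,2])/K[0,0]; yd=(v-K[1,2])/K[1,1]; x,y=xd,yd
    for _ in range(8):
        f=1+c["k1"]*(x*x+y*y); x,y=xd/f,yd/f
    P=np.stack([x*d,y*d,d+0*x],-1)
    return (P-np.array(c["t"]))@np.array(c["R"])
def proj(c,X):
    p=np.array(c["R"])@np.array(X,float)+np.array(c["t"]); x,y=p[:2]/p[2]; f=1+c["k1"]*(x*x+y*y)
    K=np.array(c["camera_matrix"]); return np.array([K[0,0]*x*f+K[0,2],K[1,1]*y*f+K[1,2]])
def st():
    s=readout.observe(); print(s["time_s"],np.array(s["eef_pos"]),np.round(s["ee_rot"],3),"F",np.array(s["force"]),"op",s["opening"],"q",np.round(s["qpos"],2)); return s
E
python3 - <<'E'
from h import *
s=st()
for n in("scene","top"):
    c=imaging.read_camera(n); cv2.imwrite(f"pics/{n}0.png",c["image"])
    for t in("caddy","hinge","lever_bar","well_1","chisel","gouge","chisel_tip","gouge_tip","chisel_butt","gouge_butt"):
        for r in spotter.tip_of(n,t)[:4]: print(n,t,round(r["score"],2),np.array(r["centre"]),proj(c,r["centre"]))
E
```

```text
0.0 [ 139.2 -608.8  230.5] [-0.   1.   0.1 -0. ] F [ 0.2 -0.1 -0.3] op 85.59870692234406 q [-1.4  0.3  1.6  0.   1.2 -0. ]
scene caddy 0.86 [540.3 -58.4   0.7] [235.  280.7]
scene caddy 0.31 [579.6  85.1  48.8] [283.2 291.5]
scene hinge 0.9 [540.  -55.7  22.9] [235.1 271.9]
scene lever_bar 0.8 [ 532.8 -110.3  145.7] [209.  210.3]
scene well_1 0.76 [563.7 -76.1  49.2] [218.3 264. ]
scene well_1 0.62 [516.6 -65.3  43.7] [237.3 256.5]
scene chisel 0.83 [585.6 153.6  45.6] [314.8 305.8]
scene gouge 0.83 [308.2 158.8  18.8] [378.4 247. ]
scene gouge 0.8 [536.5 153.7  47.3] [328.  290.3]
scene gouge 0.77 [581.8 396.4  17.7] [450.2 362.6]
scene chisel_tip 0.79 [577.9  84.7  46.1] [283.6 292.1]
scene chisel_tip 0.61 [539.3 -59.4  -2.7] [235.1 281.7]
scene chisel_tip 0.53 [534.4 156.5  46.2] [329.9 290.6]
scene gouge_tip 0.85 [605.  330.9  13.9] [405.9 360.1]
scene gouge_tip 0.65 [361.7 125.   15.6] [354.1 255.9]
scene gouge_tip 0.55 [530.6  80.6  43.7] [295.2 279.4]
scene gouge_tip 0.36 [540.5 -61.2   1.3] [233.8 280.1]
scene gouge_butt 0.79 [548.9 244.8  44.7] [371.5 310. ]
scene gouge_butt
[... 373 characters left out ...]
3  45.5] [258.2 231.5]
top chisel 0.58 [584.9 152.   47.7] [309.4 214.6]
top gouge 0.92 [537.  154.4  41.3] [307.4 240.2]
top gouge 0.86 [585.7 390.5  12.5] [186.3 214.9]
top gouge 0.62 [308.6 165.1   8.3] [298.6 364.2]
top chisel_tip 0.69 [575.5  84.4  46.4] [345.2 220.5]
top gouge_tip 0.79 [530.3  79.5  45.4] [347.5 244.4]
top gouge_tip 0.66 [601.  327.9  13.5] [219. 208.]
top gouge_tip 0.48 [706.1 -42.1   1. ] [405.2 164.5]
top gouge_tip 0.44 [549.8 247.7  43.5] [257.6 232. ]
top chisel_butt 0.97 [597.6 246.5  44.6] [259.3 207. ]
top gouge_butt 0.87 [552.3 488.4  11.3] [134.  230.7]
top gouge_butt 0.71 [549.1 248.2  43.8] [257.3 232.4]
top gouge_butt 0.38 [537.8 155.6  38.7] [306.8 240. ]
```

```bash
python3 - <<'E'
import cv2
a=cv2.imread("pics/scene0.png");b=cv2.imread("pics/top0.png")
cv2.imwrite("pics/s1.png",cv2.resize(a[190:400,170:450],None,fx=2.8,fy=2.8,interpolation=2))
E
```

```text
(no output)
```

View pics/top0.png

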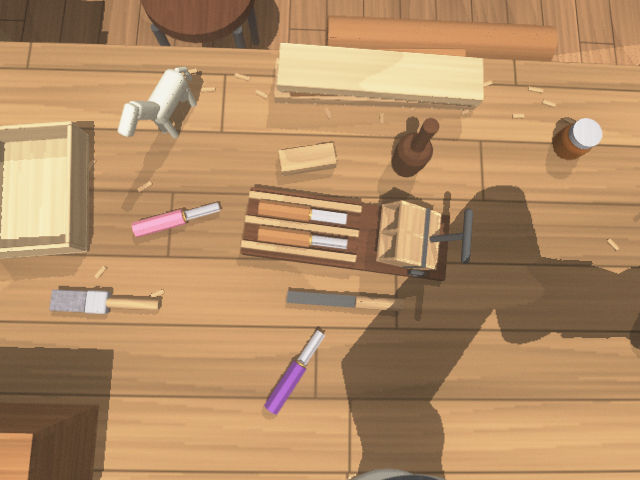

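View pics/scene0.png

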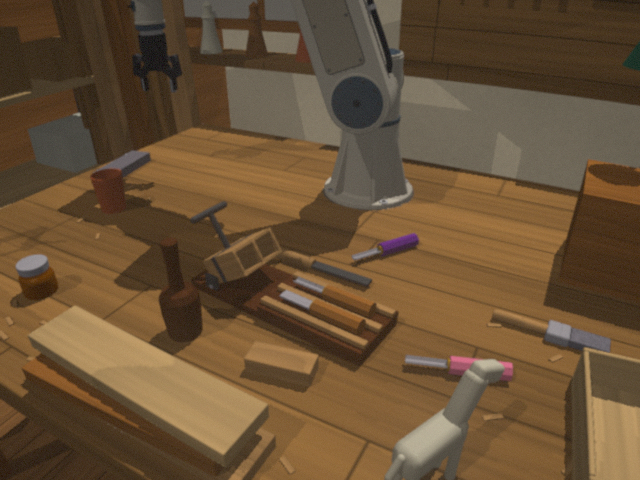

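The top view shows the chisel in the groove at (305,213), with the flat blade towards (345,220), and the gouge in the groove at (305,240). The look-alikes are the pink one at (180,218) and the purple one at (293,372); neither is wanted. The half-tipped holder is at (408,235), the lever bar at (467,237) and the mallet at (412,150). Next I'll fit the caddy axis from depth.

```bash
python3 - <<'E'
from h import *
c=imaging.read_camera("top"); vv,uu=np.mgrid[0:480,0:640]
W=world(c,uu.astype(float),vv.astype(float),c["depth"])
h0=np.array([540,-57.]); 
best=None
P=W[(c["depth"]>0)].reshape(-1,3)
th0=np.arctan2(.993,.117)
for it in range(3):
    e=np.array([np.cos(th0),np.sin(th0)]); n=np.array([-e[1],e[0]])
    a=(P[:,:2]-h0)@e; b=(P[:,:2]-h0)@n
    m=(a>125)&(a<325)&(abs(b)<75)&(P[:,2]>15)&(P[:,2]<70)
    # lateral centre vs along, full caddy deck
    xs=[];cs=[]
    for k in range(130,320,8):
        q=m&(abs(a-k)<4)
        if q.sum()>10: xs.append(k);cs.append((np.percentile(b[q],1)+np.percentile(b[q],99))/2)
    p=np.polyfit(xs,cs,1); th0+=np.arctan(p[0]); h0=h0+n*p[1]; print(p,np.degrees(th0),h0)
e=np.array([np.cos(th0),np.sin(th0)]); n=np.array([-e[1],e[0]])
a=(P[:,:2]-h0)@e; b=(P[:,:2]-h0)@n
m=(abs(b)<50)&(P[:,2]>20)&(P[:,2]<70)&(a>100)&(a<400); print("deck end",np.percentile(a[m],[0.5,99.5]),"width",np.percentile(b[(abs(a-220)<80)&(abs(b)<80)&(P[:,2]>20)],[1,99]))
for s,nm in((-24,"chisel"),(24,"gouge")):
    q=(abs(b-s)<12)&(P[:,2]>50)&(a>150)&(a<330); print(nm,"handle top",np.percentile(a[q],[1,99]),np.median(P[q,2]), np.median(b[q]))
q=(abs(b)<50)&(P[:,2]>125)&(a<0)&(a>-120); print("bar",np.median(P[q],0),np.percentile(a[q],[2,98]),np.percentile(b[q],[2,98]),P[q,2].max())
s=readout.observe(); print(Ro.from_quat(np.roll(s["ee_rot"],-1)).as_matrix()); print(s["eef_pos"])
im=c["image"]; cv2.imwrite("pics/crop.png",cv2.resize(im[180:285,235:485],None,fx=3,fy=3,interpolation=2))
E
```

```text
[ 0.  -0.1] 83.72036696892522 [540.1 -57. ]
[-0.   0.1] 83.70477038357603 [540. -57.]
[-0.  0.] 83.69098032232331 [540. -57.]
deck end [106.  332.5] width [-64.3  64.2]
chisel handle top [211.4 308. ] 57.05924797672724 -22.487711176195297
gouge handle top [192.6 301.2] 57.12223294584953 25.054543078514826
bar [ 534.4 -106.8  149. ] [-58.6 -37.1] [-43.1  43.4] 153.47641943068712
[[ 1.   0.2  0. ]
 [ 0.2 -1.   0. ]
 [ 0.  -0.  -1. ]]
[ 139.3 -609.3  231.3]
```

View pics/crop.png

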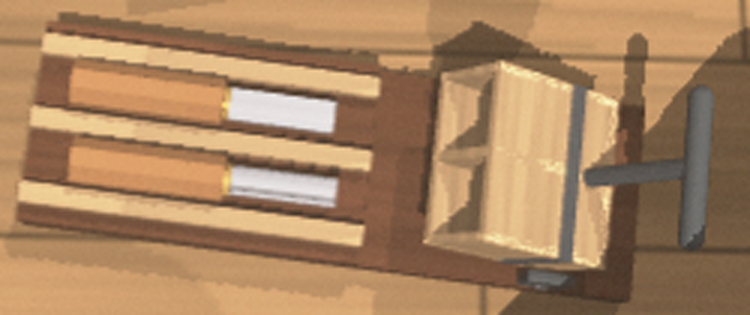

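The crop confirms the chisel (flat blade) in the upper groove and the gouge (trough blade) in the lower one. Caddy yaw is 83.7° and the holder is tipped about 32°. I'll approach the bar, gripping it off the stem on the side nearer the robot.

```bash
cat >> h.py <<'E'
TH=np.radians(83.7); E_=np.array([np.cos(TH),np.sin(TH)]); N_=np.array([-E_[1],E_[0]]); H0=np.array([540,-56.])
def cad(p): d=np.array(p[:2])-H0; return np.array([d@E_,d@N_,p[2]])
def rep():
    s=readout.observe(); R=Ro.from_quat(np.roll(s["ee_rot"],-1)).as_matrix()
    Rt=np.c_[np.r_[-N_,0],np.r_[-E_,0],[0,0,-1]]
    print("t",s["time_s"],"cad",cad(s["eef_pos"]),"turn left",np.degrees(Ro.from_matrix(R.T@Rt).as_rotvec()),"F",np.array(s["force"]),"Fcad",(np.array(s["force"])[:2]@np.c_[E_,N_]),"op",s["opening"])
E
python3 -c "
from h import *
rep()"
```

```text
t 1.15 cad [-593.9  337.5  231.3] turn left [-0.  -0.  19.2] F [-0.2 -1.   0.2] Fcad [-1.  0.] op 85.05999380859234
```

>>> move_arm(plan=[[0, 0, 0, 0, 0, 9.6], [0, 0, 0, 0, 0, 9.6], [2.6, -4.5, 0, 0, 0, 0], [2.6, -4.5, 0, 0, 0, 0], [2.6, -4.5, 0, 0, 0, 0], [2.6, -4.5, 0, 0, 0, 0], [2.6, -4.5, 0, 0, 0, 0], [2.6, -4.5, 0, 0, 0, 0], [2.6, -4.5, 0, 0, 0, 0], [2.6, -4.5, 0, 0, 0, 0], [2.6, -4.5, 0, 0, 0, 0], [2.6, -4.5, 0, 0, 0, 0]], hand=5.0)

```text
time_s: 2.65
eef_pos: [448.2, -189.2, 231.6]
ee_rot: [0.0, 0.998, -0.055, 0.0]
force: [0.2, -1.3, -0.4]
opening: 50.1
```

```bash
python3 -c "
from h import *
rep()"
```

```text
t 2.65 cad [-142.5   76.6  231.6] turn left [ 0. -0. -0.] F [ 0.2 -1.3 -0.4] Fcad [-1.3 -0.3] op 50.09840821101705
```

>>> move_arm(plan=[[2.7, -4.4, 0, 0, 0, 0], [2.7, -4.45, 0, 0, 0, 0], [0, 0, 3.5, 0, 0, 0], [0, 0, 3.5, 0, 0, 0], [0, 0, 3.5, 0, 0, 0], [0, 0, 0, 0, 0, 0]])

```text
time_s: 3.4
eef_pos: [508.9, -108.2, 124.3]
ee_rot: [-0.0, 0.998, -0.055, -0.002]
force: [0.3, -0.3, -0.4]
opening: 50.2
```

```bash
python3 - <<'E'
from h import *
rep()
c=imaging.read_camera("scene"); cv2.imwrite("pics/g1.png",cv2.resize(c["image"][150:330,140:380],None,fx=3,fy=3,interpolation=2))
E
```

```text
t 3.4 cad [-55.3  25.2 124.3] turn left [-0.   0.3 -0. ] F [ 0.3 -0.3 -0.4] Fcad [-0.3 -0.4] op 50.225093718328225
```

View pics/g1.png

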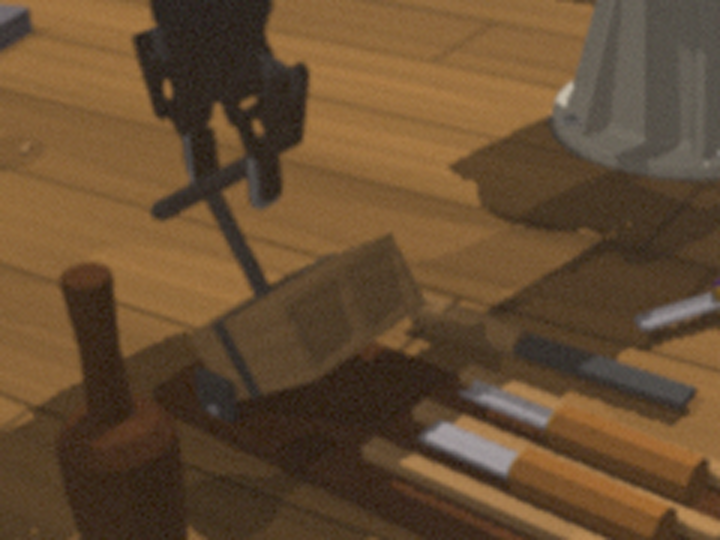

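The bar sits between the fingers on the near side, clear of the stem. I'll close on it.

>>> move_arm(plan=[[0, 0, 0, 0, 0, 0], [0, 0, 0, 0, 0, 0], [0, 0, 0, 0, 0, 0], [0, 0, 0, 0, 0, 0]], hand=0.8, grip_force=30)

```text
time_s: 3.95
eef_pos: [511.6, -108.8, 127.6]
ee_rot: [0.0, 0.998, -0.055, 0.001]
force: [-0.7, 1.6, 7.0]
opening: 12.8
```

```bash
python3 - <<'E'
from h import *
rep()
# arc from th=32.. to 0 relative displacements
r=np.hypot(20,130);phi=np.arctan2(130,20)
for t0 in (31,33):
    t=np.radians(np.linspace(t0,0,9)); x=r*np.cos(phi+t); z=r*np.sin(phi+t); print(x[0],z[0]+22, np.c_[np.diff(x),np.diff(z)].round(1).tolist())
E
```

```text
t 3.95 cad [-55.6  22.4 127.6] turn left [ 0.  -0.1 -0. ] F [-0.7  1.6  7. ] Fcad [1.5 0.8] op 12.759390921922183
-49.81160372426483 143.73251058947568 [[8.3, 3.1], [8.5, 2.5], [8.7, 1.9], [8.8, 1.3], [8.9, 0.7], [8.9, 0.1], [8.9, -0.5], [8.8, -1.1]]
-54.02966319304507 141.91995453320567 [[8.8, 3.6], [9.0, 2.9], [9.2, 2.3], [9.3, 1.6], [9.4, 0.9], [9.5, 0.3], [9.5, -0.4], [9.4, -1.1]]
```

>>> move_arm(plan=[[0, -0.45, -0.2, 0, 0, 0], [0, -0.45, -0.16, 0, 0, 0], [0, -0.9, -0.29, 0, 0, 0], [0, -0.92, -0.23, 0, 0, 0], [0, -0.93, -0.16, 0, 0, 0], [0, -0.94, -0.09, 0, 0, 0], [0, -0.95, -0.03, 0, 0, 0], [0, -0.95, 0.04, 0, 0, 0]])

```text
time_s: 4.95
eef_pos: [518.7, -44.0, 138.0]
ee_rot: [0.0, 0.998, -0.055, 0.001]
force: [3.2, -3.4, 8.3]
opening: 12.8
```

```bash
python3 - <<'E'
from h import *
rep()
E
```

```text
t 4.95 cad [  9.6  22.5 138. ] turn left [ 0.  -0.1 -0. ] F [ 3.2 -3.4  8.3] Fcad [-3.1 -3.6] op 12.773809409918048
```

Roughly 10 mm to the stop, in small steps.

>>> move_arm(plan=[[0, -0.5, 0.06, 0, 0, 0], [0, -0.4, 0.06, 0, 0, 0], [0, -0.3, 0.03, 0, 0, 0], [0, -0.2, 0.0, 0, 0, 0], [0, 0, 0, 0, 0, 0]])

```text
time_s: 5.58
eef_pos: [519.5, -35.6, 136.8]
ee_rot: [0.005, 0.999, -0.054, 0.0]
force: [-1.7, -37.9, 10.0]
opening: 12.9
```

```bash
python3 - <<'E'
from h import *
rep()
E
```

```text
t 5.575 cad [ 18.1  22.6 136.8] turn left [ 0.5 -0.1  0.1] F [ -1.7 -37.9  10. ] Fcad [-37.8  -2.5] op 12.891859962835715
```

The holder is at its flat stop: 38 N of reaction, with the bar where it should be to within 2 mm. Releasing.

>>> move_arm(plan=[[0, 0.4, 0, 0, 0, 0], [0, 0, 0, 0, 0, 0], [0, 0, 0, 0, 0, 0], [0, 0, -2.5, 0, 0, 0], [0, 0, -2.5, 0, 0, 0], [0.8, -5.3, 0, 0, 0, 0], [0.8, -5.3, 0, 0, 0, 0], [0.8, -5.3, 0, 0, 0, 0], [0.8, -5.3, 0, 0, 0, 0], [0.8, -5.3, 0, 0, 0, 0], [0.7, -5.3, 0, 0, 0, 0], [0, 0, 0, 0, 0, 0]], hand=4.5)

```text
time_s: 7.08
eef_pos: [600.5, 280.8, 185.3]
ee_rot: [-0.001, 0.999, -0.053, -0.0]
force: [-0.2, -0.7, -0.1]
opening: 44.8
```

```bash
python3 - <<'E'
from h import *
rep()
for n in ("scene","top"):
    c=imaging.read_camera(n)
    for t in("lever_bar","chisel_butt","gouge_butt","chisel_tip"):
        for r in spotter.tip_of(n,t)[:2]: print(n,t,round(r["score"],2),cad(r["centre"]))
E
```

```text
t 7.075 cad [341.4 -23.2 185.3] turn left [-0.1  0.   0.2] F [-0.2 -0.7 -0.1] Fcad [-0.7  0.1] op 44.812089526047146
scene lever_bar 0.57 [ 12.    0.9 155.3]
scene chisel_butt 0.76 [307.7 -21.2  45. ]
scene chisel_butt 0.39 [297.5  26.5  42.7]
scene gouge_butt 0.61 [302.6  25.3  44.6]
scene chisel_tip 0.9 [146.5 -24.1  48.6]
scene chisel_tip 0.57 [ 232.4 -136.3    2.3]
top lever_bar 0.89 [ 17.4   2.6 152.9]
top chisel_tip 0.49 [141.2 -18.6  43.9]
top chisel_tip 0.25 [ 230.9 -136.8   -3.1]
```

>>> move_arm(plan=[[0, 0, 0, 0, 0, 0], [0, 0, 0, 0, 0, 0], [0.05, 0, 3, 0, 0, 0], [0, 0, 4, 0, 0, 0], [0, 0, 4, 0, 0, 0], [0, 0, 2.7, 0, 0, 0], [0, 0, 1.0, 0, 0, 0], [0, 0, 0, 0, 0, 0]], hand=0)

```text
time_s: 8.57
eef_pos: [601.1, 276.7, 38.9]
ee_rot: [0.0, 0.998, -0.055, -0.0]
force: [0.3, 0.2, 0.2]
opening: 0.0
```

```bash
python3 - <<'E'
from h import *
rep()
c=imaging.read_camera("scene"); cv2.imwrite("pics/g2.png",cv2.resize(c["image"][180:380,180:440],None,fx=3,fy=3,interpolation=2))
E
```

```text
t 8.575 cad [337.4 -24.2  38.9] turn left [ 0.  0. -0.] F [0.3 0.2 0.2] Fcad [ 0.2 -0.3] op 0.023148872561130487
```

View pics/g2.png

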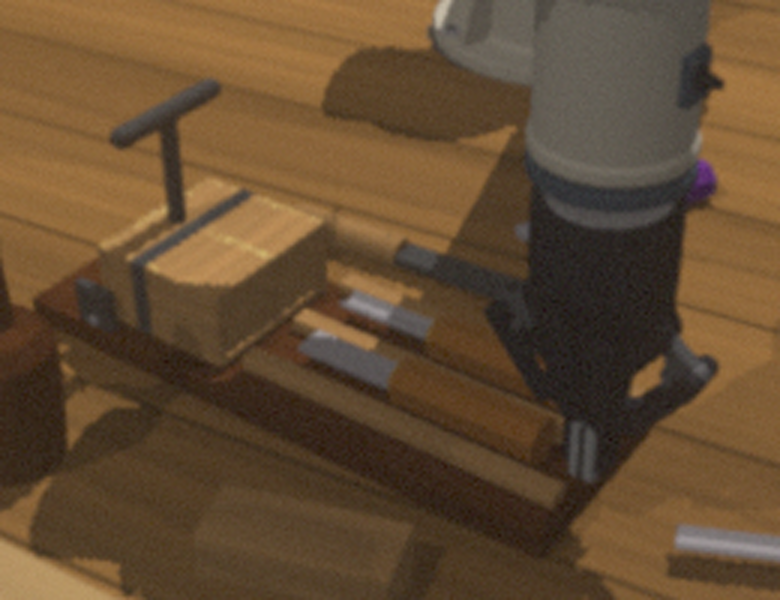

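The holder lies flat and the closed fingers stand in the groove behind the chisel's butt. Pushing it in.

>>> move_arm(plan=[[0, -0.8, 0, 0, 0, 0], [0, -0.8, 0, 0, 0, 0], [0, -1.0, 0, 0, 0, 0], [0, -1.2, 0, 0, 0, 0], [0, -1.2, 0, 0, 0, 0], [0, -1.2, 0, 0, 0, 0], [0, -1.2, 0, 0, 0, 0], [0, -1.2, 0, 0, 0, 0], [0, -1.2, 0, 0, 0, 0], [0, -1.2, 0, 0, 0, 0], [0, -1.2, 0, 0, 0, 0], [0, -1.0, 0, 0, 0, 0]])

```text
time_s: 10.12
eef_pos: [615.7, 408.7, 39.0]
ee_rot: [-0.0, 0.998, -0.055, 0.0]
force: [-0.7, -0.2, 0.7]
opening: 0.2
```

```bash
python3 - <<'E'
from h import *
rep()
for n in ("scene","top"):
    c=imaging.read_camera(n)
    for t in("chisel_butt","chisel"):
        for r in spotter.tip_of(n,t)[:2]: print(n,t,round(r["score"],2),cad(r["centre"]))
    vv,uu=np.mgrid[0:480,0:640]
    P=world(c,uu.astype(float),vv.astype(float),c["depth"])[c["depth"]>0]
    a=(P[:,:2]-H0)@E_;b=(P[:,:2]-H0)@N_
    q=(abs(b+24)<13)&(P[:,2]>50)&(P[:,2]<64)&(a>105)&(a<330); print(n,q.sum(),np.percentile(a[q],[1,50,99]))
E
```

```text
t 10.125 cad [470.2 -24.3  39. ] turn left [-0. -0. -0.] F [-0.7 -0.2  0.7] Fcad [-0.2  0.7] op 0.2414081486953737
scene chisel_butt 0.72 [308.6 -21.8  45.9]
scene chisel 0.56 [211.7 -21.6  44.7]
scene 596 [211.4 262.4 307.6]
top chisel_butt 0.61 [308.7 -22.5  48.2]
top chisel 0.84 [210.6 -25.   46.7]
top 707 [210.  258.8 307. ]
```

I got the sign wrong: that moved away from the chisel. The fingers passed above the pink tool at z 39 with no contact force. Coming back and pushing the right way.

>>> move_arm(plan=[[0, 4, 0, 0, 0, 0], [0, 5, 0, 0, 0, 0], [0, 4, 0, 0, 0, 0], [0, 1.2, 0, 0, 0, 0], [0, 0.8, 0, 0, 0, 0], [0, 0.8, 0, 0, 0, 0], [0, 1.2, 0, 0, 0, 0], [0, 1.2, 0, 0, 0, 0], [0, 1.2, 0, 0, 0, 0], [0, 1.2, 0, 0, 0, 0], [0, 1.2, 0, 0, 0, 0], [0, 0.8, 0, 0, 0, 0]])

```text
time_s: 11.92
eef_pos: [590.7, 182.3, 39.0]
ee_rot: [0.0, 0.998, -0.055, -0.0]
force: [0.2, 2.1, 1.8]
opening: 0.0
```

```bash
cat > m.py <<'E'
from h import *
import sys
rep(); s=float(sys.argv[1]); nm=sys.argv[2]
for n in ("scene","top"):
    c=imaging.read_camera(n)
    for t in(nm+"_butt",nm):
        for r in spotter.tip_of(n,t)[:2]: print(n,t,round(r["score"],2),cad(r["centre"]))
    vv,uu=np.mgrid[0:480,0:640]
    P=world(c,uu.astype(float),vv.astype(float),c["depth"])[c["depth"]>0]
    a=(P[:,:2]-H0)@E_;b=(P[:,:2]-H0)@N_
    q=(abs(b-s)<13)&(P[:,2]>50)&(P[:,2]<62)&(a>105)&(a<330); print(n,q.sum(),np.percentile(a[q],[1,50,99]))
E
python3 m.py -24 chisel
```

```text
t 11.925 cad [242.4 -24.2  39. ] turn left [ 0.  0. -0.] F [0.2 2.1 1.8] Fcad [2.1 0. ] op 0.040937873180745765
scene chisel_butt 0.8 [225.5 -22.2  41.3]
scene chisel_butt 0.53 [130.8  23.2  43.1]
scene chisel 0.73 [133.8 -23.4  44.6]
scene 582 [132.4 188.4 255.4]Traceback (most recent call last):
  File "m.py", line 11, in <module>
    q=(abs(b-s)<13)&(P[:,2]>50)&(P[:,2]<62)&(a>105)&(a<330); print(n,q.sum(),np.percentile(a[q],[1,50,99]))
                                                                             ~~~~~~~~~~~~~^^^^^^^^^^^^^^^^
    return _quantile_unchecked(
        a, q, axis, out, overwrite_input, method, keepdims, weights)
    return _ureduce(a,
                    func=_quantile_ureduce_func,
    ...<5 lines>...
                    overwrite_input=overwrite_input,
                    method=method)
    r = func(a, **kwargs)
    result = _quantile(arr,
                       quantiles=q,
    ...<2 lines>...
                       out=out,
                       weights=wgt)
    slices_having_nans = np.isnan(arr[-1, ...])
                                  ~~~^^^^^^^^^
IndexError: index -1 is out of bounds for axis 0 with size 0
```

Working: origin at 133 and butt about 14 mm ahead of the TCP. About 54 mm more to go.

>>> move_arm(plan=[[0, 1.0, 0, 0, 0, 0], [0, 1.0, 0, 0, 0, 0], [0, 1.0, 0, 0, 0, 0], [0, 1.0, 0, 0, 0, 0], [0, 0.8, 0, 0, 0, 0], [0, 0.5, 0, 0, 0, 0], [0, 0, 0, 0, 0, 0]])

```text
time_s: 13.1
eef_pos: [584.9, 130.1, 39.0]
ee_rot: [0.0, 0.998, -0.055, -0.0]
force: [-0.6, -0.0, 0.7]
opening: 0.1
```

```bash
python3 m.py -24 chisel 2>&1 | grep -v '^ '
```

```text
t 13.1 cad [189.9 -24.2  39. ] turn left [ 0.  0. -0.] F [-0.6 -0.   0.7] Fcad [-0.1  0.6] op 0.12179607316667082
scene chisel_butt 0.8 [177.4 -22.   43.9]
scene chisel 0.88 [ 80.7 -22.5  47.3]
scene chisel 0.35 [299.2  26.9  41. ]
scene 423 [106.  149.8 202.7]
Traceback (most recent call last):
IndexError: index -1 is out of bounds for axis 0 with size 0
```

The chisel is in: its tip is about 7 mm from the floor, and gravity will seat it. Over to the gouge.

>>> move_arm(plan=[[0, -0.8, 0, 0, 0, 0], [0, -1.0, -2.5, 0, 0, 0], [-1.0, -4.0, -2.5, 0, 0, 0], [-2.0, -4.6, 0, 0, 0, 0], [-1.8, -3.4, 0, 0, 0, 0], [0, 0, 0, 0, 0, 0], [0, 0, 2.0, 0, 0, 0], [0, 0, 2.0, 0, 0, 0], [0, 0, 1.0, 0, 0, 0], [0, 0, 0, 0, 0, 0]])

```text
time_s: 14.65
eef_pos: [551.8, 272.0, 37.4]
ee_rot: [0.001, 0.998, -0.056, -0.001]
force: [0.3, 0.2, -0.3]
opening: -0.3
```

```bash
python3 m.py 24 gouge 2>&1 | grep -v '^ '
```

```text
t 14.65 cad [327.3  24.2  37.4] turn left [ 0.1  0.1 -0.1] F [ 0.3  0.2 -0.3] Fcad [ 0.2 -0.3] op -0.25358591205612774
scene gouge_butt 0.64 [299.9  22.2  40.9]
scene gouge_butt 0.59 [235.2 341.8  14.8]
scene gouge 0.94 [210.9  27.5  45.2]
scene gouge 0.28 [ 79.1 -23.8  46. ]
scene 583 [205.7 259.8 327.5]
top gouge 0.71 [ 229.7 -136.1    0.9]
top gouge 0.55 [209.1  28.7  40.7]
top 43 [162.5 206.5 214.4]
```

>>> move_arm(plan=[[0, 0.8, 0, 0, 0, 0], [0, 0.8, 0, 0, 0, 0], [0, 1.0, 0, 0, 0, 0], [0, 1.2, 0, 0, 0, 0], [0, 1.2, 0, 0, 0, 0], [0, 1.2, 0, 0, 0, 0], [0, 1.2, 0, 0, 0, 0], [0, 1.2, 0, 0, 0, 0], [0, 1.2, 0, 0, 0, 0], [0, 1.2, 0, 0, 0, 0], [0, 1.0, 0, 0, 0, 0], [0, 0.6, 0, 0, 0, 0]])

```text
time_s: 16.45
eef_pos: [538.4, 147.1, 38.9]
ee_rot: [0.0, 0.998, -0.055, -0.0]
force: [-0.8, 0.4, 0.7]
opening: -0.5
```

```bash
python3 m.py 24 gouge 2>&1 | grep -v '^ '
```

```text
t 16.45 cad [201.7  23.8  38.9] turn left [ 0.  0. -0.] F [-0.8  0.4  0.7] Fcad [0.3 0.8] op -0.5018188838829725
scene gouge_butt 0.68 [185.   23.8  43.1]
scene gouge_butt 0.63 [541.1  45.   16.6]
scene gouge 0.87 [454.5   7.3   8.4]
scene gouge 0.67 [192.3 255.   14.1]
scene 441 [106.4 153.9 214.4]
top gouge_butt 0.73 [547.2  46.7  14. ]
top gouge_butt 0.7 [232.4 341.2  12.3]
top gouge 0.89 [191.5 253.7  12.9]
top gouge 0.65 [456.5   6.1   8.3]
Traceback (most recent call last):
IndexError: index -1 is out of bounds for axis 0 with size 0
```

>>> move_arm(plan=[[0, 0.7, 0, 0, 0, 0], [0, 0.5, 0, 0, 0, 0], [0, 0, 0, 0, 0, 0], [0, -0.8, 0, 0, 0, 0], [0, -1.0, -4, 0, 0, 0], [0, 0, -6, 0, 0, 0], [0, 0, -6, 0, 0, 0], [0, 0, 0, 0, 0, 0]])

```text
time_s: 17.75
eef_pos: [542.3, 155.2, 204.1]
ee_rot: [-0.002, 0.998, -0.055, 0.004]
force: [-0.1, -0.3, -1.0]
opening: 0.1
```

```bash
python3 m.py 24 gouge 2>&1 | grep -v '^ '; python3 m.py -24 chisel 2>&1 | grep -v '^ '; python3 - <<'E'
from h import *
c=imaging.read_camera("scene"); cv2.imwrite("pics/g3.png",cv2.resize(c["image"][180:380,180:440],None,fx=3,fy=3,interpolation=2))
E
```

```text
t 17.75 cad [210.1  20.9 204.1] turn left [-0.2 -0.5  0. ] F [-0.1 -0.3 -1. ] Fcad [-0.3  0. ] op 0.1471053605444887
scene gouge_butt 0.87 [539.5  45.5  17.5]
scene gouge_butt 0.77 [171.1  27.6  43.8]
scene gouge 0.91 [87.6 26.5 46.6]
scene gouge 0.67 [ 232.8 -138.8    1.2]
scene 344 [106.  143.4 175.8]
top gouge_butt 0.93 [178.1  26.1  42.3]
top gouge_butt 0.68 [231.5 336.8  12.5]
top gouge 0.87 [452.8   5.9  13.4]
top gouge 0.71 [84.1 27.8 42.1]
top 518 [105.8 140.7 175.5]
t 18.05 cad [208.1  24.7 197.2] turn left [ 0.1  0.2 -0. ] F [-0.7  0.4  0.2] Fcad [0.3 0.7] op 0.07295979245823293
scene chisel_butt 0.64 [176.7 -21.3  43.6]
scene chisel 0.64 [ 81.5 -21.2  46.3]
scene chisel 0.34 [124.3 131.2   2. ]
scene 359 [106.7 144.2 175.3]
top chisel 0.89 [ 80.  -19.9  49.9]
top 171 [105.4 117.2 144. ]
```

View pics/g3.png

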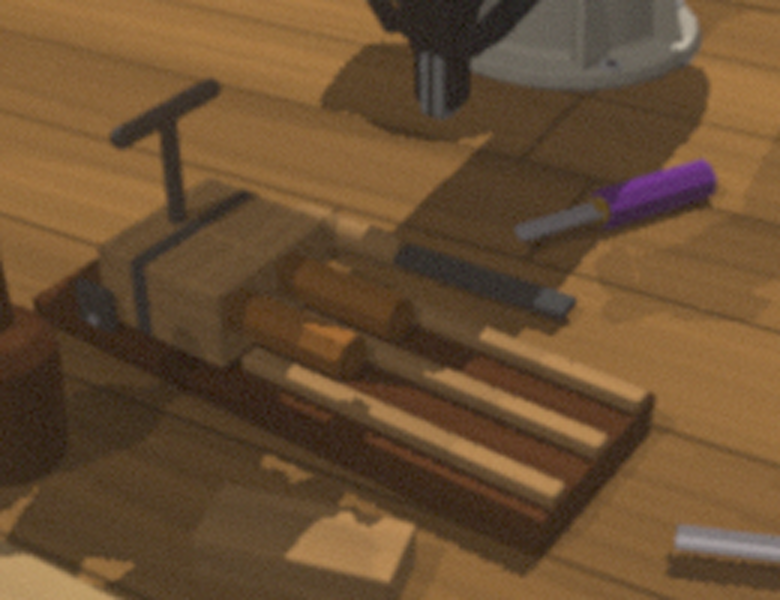

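Both handles show, with the butts level at about x 175 and the blades in the wells. Now back to the lever.

>>> move_arm(plan=[[0.1, 5, 0, 0, 0, 0], [0.1, 5, 0, 0, 0, 0], [0, 5, 0, 0, 0, 0], [0, 4, 0, 0, 0, 0], [0, 0, 0, 0, 0, 0], [0, 0, 3, 0, 0, 0], [0, 0, 3.2, 0, 0, 0], [0, 0, 0, 0, 0, 0]], hand=5)

```text
time_s: 19.4
eef_pos: [518.7, -34.5, 135.2]
ee_rot: [-0.0, 0.998, -0.055, -0.002]
force: [0.6, 0.9, 0.8]
opening: 50.3
```

>>> move_arm(plan=[[0, 0, 0, 0, 0, 0], [0, 0, 0, 0, 0, 0], [0, 0, 0, 0, 0, 0], [0, 0, 0, 0, 0, 0]], hand=0.8, grip_force=30)

```text
time_s: 19.9
eef_pos: [521.2, -36.3, 138.4]
ee_rot: [0.001, 0.998, -0.055, 0.001]
force: [-0.5, -5.4, 3.0]
opening: 12.6
```

```bash
python3 - <<'E'
from h import *
rep()
r=np.hypot(20,130);phi=np.arctan2(130,20)
t=np.radians(np.arange(0,91,3.0)); x=r*np.cos(phi+t); z=r*np.sin(phi+t)
print(np.c_[np.degrees(t[1:]),-np.diff(x)*-1,np.diff(z)].round(1).tolist())
E
```

```text
t 19.9 cad [ 17.6  20.9 138.4] turn left [ 0.1 -0.1  0. ] F [-0.5 -5.4  3. ] Fcad [-5.4 -0.1] op 12.641771832737664
[[3.0, -6.8, 0.9], [6.0, -6.9, 0.5], [9.0, -6.9, 0.1], [12.0, -6.9, -0.2], [15.0, -6.9, -0.6], [18.0, -6.8, -0.9], [21.0, -6.8, -1.3], [24.0, -6.7, -1.6], [27.0, -6.6, -2.0], [30.0, -6.5, -2.3], [33.0, -6.4, -2.7], [36.0, -6.2, -3.0], [39.0, -6.0, -3.3], [42.0, -5.9, -3.6], [45.0, -5.7, -3.9], [48.0, -5.4, -4.2], [51.0, -5.2, -4.5], [54.0, -5.0, -4.8], [57.0, -4.7, -5.0], [60.0, -4.4, -5.3], [63.0, -4.2, -5.5], [66.0, -3.9, -5.7], [69.0, -3.6, -5.9], [72.0, -3.3, -6.1], [75.0, -2.9, -6.2], [78.0, -2.6, -6.4], [81.0, -2.3, -6.5], [84.0, -1.9, -6.6], [87.0, -1.6, -6.7], [90.0, -1.2, -6.8]]
```

>>> move_arm(plan=[[0, 0, 0, 0, 0, 0], [0, 0, 0, 0, 0, 0], [-0.4, 0, 0, 0, 0, 0], [0, 0, 0, 0, 0, 0]], hand=3)

```text
time_s: 20.4
eef_pos: [515.9, -34.7, 137.0]
ee_rot: [-0.0, 0.998, -0.055, -0.0]
force: [0.0, -0.2, -0.6]
opening: 30.0
```

>>> move_arm(plan=[[0, 0, 0, 0, 0, 0], [0, 0, 0, 0, 0, 0], [0, 0, 0, 0, 0, 0], [0, 0.35, -0.05, 0, 0, 0], [0, 0.68, -0.07, 0, 0, 0], [0, 0.69, -0.05, 0, 0, 0], [0, 0.69, -0.01, 0, 0, 0], [0, 0.69, 0.02, 0, 0, 0], [0, 0.69, 0.06, 0, 0, 0], [0, 0.68, 0.09, 0, 0, 0]], hand=0.8)

```text
time_s: 21.65
eef_pos: [511.7, -78.4, 137.8]
ee_rot: [-0.001, 0.998, -0.055, 0.0]
force: [-1.9, 8.4, 10.7]
opening: 13.1
```

```bash
python3 -c "
from h import *
rep()"
```

```text
t 21.65 cad [-25.4  25.7 137.8] turn left [-0.1 -0.  -0.1] F [-1.9  8.4 10.7] Fcad [8.1 2.8] op 13.122248140625224
```

>>> move_arm(plan=[[0, 0.68, 0.12, 0, 0, 0], [0, 0.67, 0.15, 0, 0, 0], [0, 0.66, 0.19, 0, 0, 0], [0, 0.65, 0.22, 0, 0, 0], [0, 0.64, 0.26, 0, 0, 0], [0, 0.62, 0.29, 0, 0, 0], [0, 0.61, 0.32, 0, 0, 0], [0, 0.59, 0.35, 0, 0, 0], [0, 0.57, 0.38, 0, 0, 0], [0, 0.55, 0.41, 0, 0, 0]])

```text
time_s: 22.9
eef_pos: [504.9, -141.0, 110.5]
ee_rot: [-0.001, 0.998, -0.055, 0.0]
force: [0.0, 5.4, 3.9]
opening: 12.9
```

```bash
python3 -c "
from h import *
rep()"
```

```text
t 22.9 cad [-88.4  25.6 110.5] turn left [-0.1 -0.  -0. ] F [0.  5.4 3.9] Fcad [5.4 0.6] op 12.864153014395944
```

>>> move_arm(plan=[[0, 0.52, 0.47, 0, 0, 0], [0, 0.5, 0.5, 0, 0, 0], [0, 0.47, 0.53, 0, 0, 0], [0, 0.44, 0.56, 0, 0, 0], [0, 0.42, 0.58, 0, 0, 0], [0, 0.39, 0.6, 0, 0, 0], [0, 0.36, 0.62, 0, 0, 0], [0, 0.33, 0.64, 0, 0, 0]])

```text
time_s: 23.9
eef_pos: [501.0, -175.7, 64.8]
ee_rot: [0.0, 0.998, -0.055, 0.0]
force: [2.6, 4.3, 2.9]
opening: 12.5
```

```bash
python3 - <<'E'
from h import *
rep()
c=imaging.read_camera("scene"); cv2.imwrite("pics/g4.png",cv2.resize(c["image"][150:350,140:400],None,fx=3,fy=3,interpolation=2))
E
```

```text
t 23.9 cad [-123.3   25.6   64.8] turn left [ 0. -0. -0.] F [2.6 4.3 2.9] Fcad [ 4.6 -2.1] op 12.467663733989156
```

View pics/g4.png

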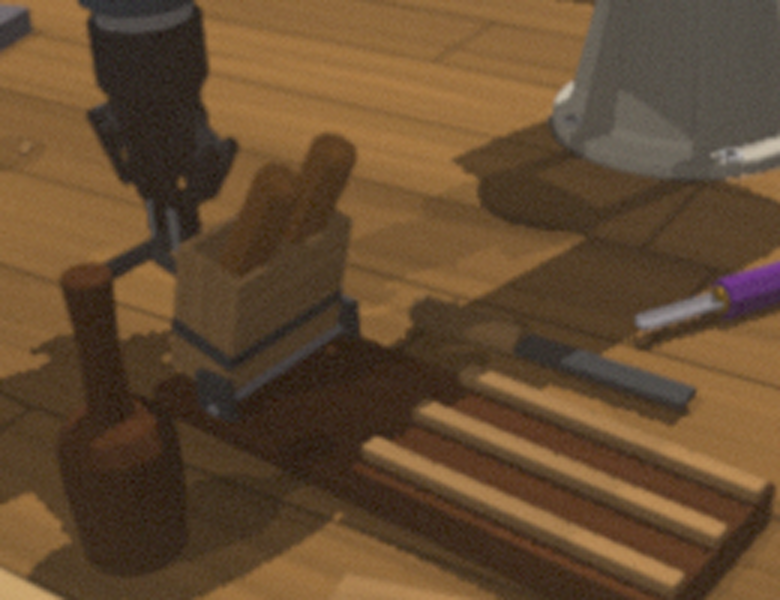

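The holder is at about 76° and both tools are in the wells. The bar has crept toward the fingertips, so I'll regrip 9 mm lower before finishing.

>>> move_arm(plan=[[0, 0, 0, 0, 0, 0], [0, 0, 0, 0, 0, 0], [0, 0, 0.9, 0, 0, 0], [0, 0, 0, 0, 0, 0]], hand=2.6)

```text
time_s: 24.45
eef_pos: [500.0, -175.2, 55.3]
ee_rot: [-0.0, 0.998, -0.055, -0.001]
force: [0.3, 0.3, 0.2]
opening: 26.1
```

>>> move_arm(plan=[[0, 0, 0, 0, 0, 0], [0, 0, 0, 0, 0, 0], [0, 0, 0, 0, 0, 0], [0, 0.15, 0.3, 0, 0, 0], [0, 0.25, 0.6, 0, 0, 0], [0, 0.2, 0.6, 0, 0, 0], [0, 0.15, 0.5, 0, 0, 0], [0, 0, 0, 0, 0, 0]], hand=0.8, grip_force=45)

```text
time_s: 25.45
eef_pos: [499.7, -182.5, 35.4]
ee_rot: [-0.0, 0.998, -0.055, -0.0]
force: [-1.0, 3.4, -5.5]
opening: 12.4
```

```bash
python3 -c "
from h import *
rep()"
```

```text
t 25.45 cad [-130.2   26.2   35.4] turn left [-0.  0. -0.] F [-1.   3.4 -5.5] Fcad [3.3 1.3] op 12.368650137548599
```

>>> move_arm(plan=[[0, 0.08, 0.35, 0, 0, 0], [0, 0.06, 0.35, 0, 0, 0], [0, 0.03, 0.2, 0, 0, 0], [0, 0.02, 0.15, 0, 0, 0], [0, 0, 0, 0, 0, 0]])

```text
time_s: 26.08
eef_pos: [499.5, -184.5, 25.5]
ee_rot: [-0.0, 0.998, -0.055, -0.0]
force: [-2.3, 5.3, -0.4]
opening: 12.5
```

```bash
python3 - <<'E'
from h import *
rep()
for n in ("scene","top"):
    c=imaging.read_camera(n)
    for t in("lever_bar","chisel_butt","gouge_butt"):
        for r in spotter.tip_of(n,t)[:2]: print(n,t,round(r["score"],2),cad(r["centre"]))
E
```

```text
t 26.075 cad [-132.1   26.1   25.5] turn left [-0.  0. -0.] F [-2.3  5.3 -0.4] Fcad [5.  2.9] op 12.458291272357183
scene lever_bar 0.86 [-129.5   -0.9   47.1]
scene chisel_butt 0.71 [ -0.9 -21.6 186.6]
scene gouge_butt 0.88 [ -2.8  23.5 187. ]
scene gouge_butt 0.86 [540.9  46.4  14.6]
top lever_bar 0.86 [-131.8    2.8   46.4]
top chisel_butt 0.56 [ -2.5 -21.8 190.1]
top gouge_butt 0.96 [544.2  47.9  11.3]
top gouge_butt 0.88 [  0.8  25.5 190.2]
```

>>> move_arm(plan=[[0, 0.02, 0.2, 0, 0, 0], [0, 0.02, 0.2, 0, 0, 0], [0, 0, 0.2, 0, 0, 0], [0, 0, 0.1, 0, 0, 0], [0, 0, 0, 0, 0, 0]])

```text
time_s: 27.1
eef_pos: [499.7, -185.0, 22.0]
ee_rot: [-0.0, 0.998, -0.055, 0.0]
force: [-15.9, 10.6, 50.8]
opening: 12.3
```

```bash
python3 -c "
from h import *
rep()"
```

```text
t 27.1 cad [-132.7   25.9   22. ] turn left [-0. -0. -0.] F [-15.9  10.6  50.8] Fcad [ 8.8 17. ] op 12.331825920177218
```

The stop is reached, with a 51 N reaction. Releasing and backing straight up.

>>> move_arm(plan=[[0, 0, -0.2, 0, 0, 0], [0, 0, 0, 0, 0, 0], [0, 0, 0, 0, 0, 0], [0, 0, -1.5, 0, 0, 0], [0, 0, -3, 0, 0, 0], [0, 0.5, -5, 0, 0, 0], [0, 3, -5, 0, 0, 0], [0, 5, -5, 0, 0, 0], [-3, 5, 0, 0, 0, 0], [0, 0, 0, 0, 0, 0]], hand=3.2)

```text
time_s: 28.35
eef_pos: [453.9, -313.0, 211.3]
ee_rot: [0.001, 0.998, -0.057, 0.0]
force: [-0.3, 0.7, -0.7]
opening: 31.9
```

```bash
python3 - <<'E'
from h import *
rep()
for n in ("scene","top"):
    c=imaging.read_camera(n)
    for t in("lever_bar","chisel_butt","gouge_butt"):
        for r in spotter.tip_of(n,t)[:2]: print(n,t,round(r["score"],2),cad(r["centre"]))
    cv2.imwrite(f"pics/f{n}.png",c["image"] if n=="top" else cv2.resize(c["image"][150:380,140:440],None,fx=2.6,fy=2.6,interpolation=2))
E
```

```text
t 28.35 cad [-264.9   57.4  211.3] turn left [ 0.1 -0.1 -0.2] F [-0.3  0.7 -0.7] Fcad [0.7 0.4] op 31.929992942171733
scene lever_bar 0.95 [-134.9   -3.9   44.3]
scene lever_bar 0.59 [ 232.4 -138.1   -1.9]
scene chisel_butt 0.9 [ -3.3 -23.8 186.1]
scene gouge_butt 0.89 [542.   45.1  15.3]
scene gouge_butt 0.62 [236.1 340.2  14. ]
top lever_bar 0.81 [-133.5    1.1   42.6]
top lever_bar 0.55 [-25.5  27.1  30.2]
top chisel_butt 0.91 [ -6.5 -19.9 188.8]
top chisel_butt 0.28 [-27.   26.5  93.2]
top gouge_butt 0.97 [544.6  47.1  16.2]
top gouge_butt 0.86 [235.  341.3  12. ]
```

View pics/fscene.png

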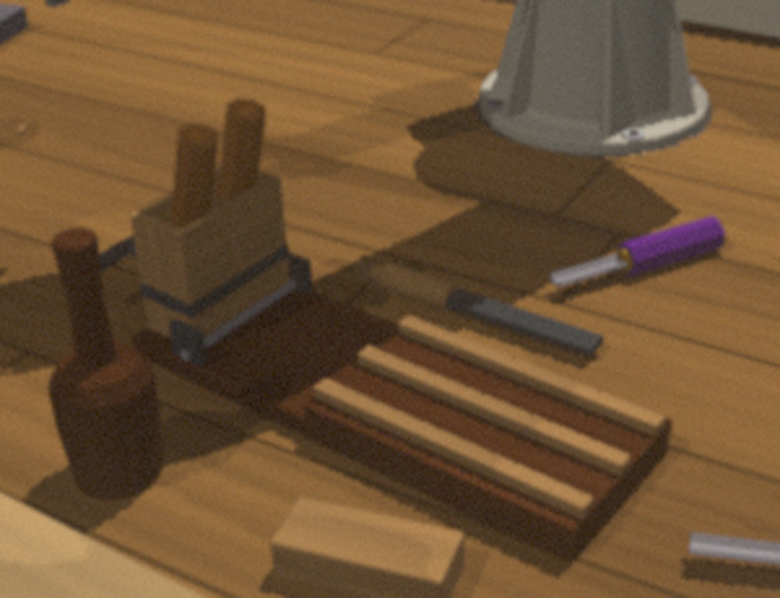

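View pics/ftop.png

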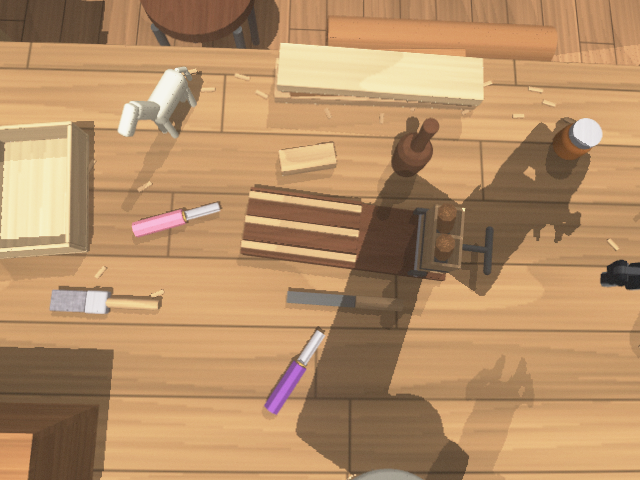

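The holder is upright with the lever bar at z about 43 (should be 42), and both handles stand in its wells at top-view pixels (447,213) and (445,243). The mallet (412,150), rasp (345,299), offcut (307,158) and the pink and purple tools are all where they were, and the gripper is clear.

```bash
python3 -c "
from h import *
print(job_done())"
```

```text
the job is handed in; nothing more can be done
None
```

I lowered the holder flat, pushed the chisel and then the gouge blade first into their wells, and swung the holder upright by its lever to the stop. The job was handed in at about 28 s of the 69 s allowed.

**Last checks**
- **Lever bar:** it reads about 43 mm above the bench, against the 42 mm expected when upright.
- **Chisel:** its butt stands about 187 mm above the bench.
- **Gouge:** the network did not report its upright butt in the last pictures, only the pink and purple look-alikes. It had read 187–190 mm just before the stop, and the last pictures show both handles standing in the wells.
- **Lean:** the tools lean a little in the loose wells, with the chisel's butt some 20 mm off its well's centre line.
- **Bystanders:** the mallet, rasp and offcut look unmoved, and the gripper touches nothing.

**What went wrong on the way**
- I made one 13 cm move in the wrong direction. It touched nothing, and I reversed it.
- I re-gripped the lever bar twice: once before the swing to clear the stem, and once near the end because the bar had crept toward the fingertips.
- The highest forces I read were 38 N at the flat stop and about 54 N at the upright stop, both while gripping the bar.

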